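Serve the espresso cup with its handle over the paddle's handle

ROBOT

A 6-joint arm with a two-finger parallel gripper is mounted at the origin on a cart in front of the work surface, level with it; the furniture and walls round the work are solid. World frame = base frame: x ahead of the robot, y to its left, z up, the work surface at z = 0. Lengths are in m, angles in rad, forces in N, time in s.
With the tool pointing down it reaches from about 0.35 to 0.975 m from the base axis. Payload 4.9 kg.
Tool frame: the origin (TCP) lies on the mounting face of the last link; the fingertips stand 173 mm ahead of it and the grasp point (between the pads) lies ctrl.pinch_z ahead of it (ctrl.pinch_z is the distance from the TCP to the grasp point, in m); z points along the fingers, y is the line along which they close (so a half turn about z gives the same grasp; the last joint's range is limited). The gripper opens to 85 mm and grips with 20 to 120 N. Pads are 22 mm wide; open, the fingers measure 114 mm over their backs; the gripper's body (76 mm by 85 mm) begins 54 mm behind the grasp point. The pads swing forward as they close: fully open they stand 13 mm farther back than shut.
Start: joints at [-1.464, 0.053, 1.613, -0, 1.476, -0.119], TCP at [0.14, -0.609, 0.405] pointing down, gripper open.
Joint ranges: [-3.01, 3.01], [-1.01, 2.22], [0.06, 2.58], [-1.02, 4.17], [0.09, 2.62], [-3.14, 3.14]. Speed limits (rad/s): [2.57, 2.57, 3.14, 3.14, 3.14, 3.14].

INTERFACE

Orientations are given as a rotation vector (axis times angle).
In Python, from station import telemetry, eyes, ctrl gives the robot as it stands.
- The arm moves only by the tool apply_moves, never from a script. Its argument "plan" is a list of rows, each a list of 5 numbers: the finger opening in m, from 0 to 0.0854, then the shift along the tool's x, y, z in m, then the turn about the tool's z in rad. In form: [[jaw, x, y, z, roll], ...]. A call has 1 to 12 rows; each row is the pose to reach, as a shift and turn from the pose commanded when the call began, along the tool's axes at that moment; what a row does not reach only later rows make up. A row lasts 1/12 s, in which the tool goes at most 41.7 mm and 7.16 degrees, less where a joint would pass 70% of its speed; a pose out of reach is approached as far as the arm can. A call with a gripper value outside its range is refused whole. The fingers move at their own pace and stop on an object; "newtons" is the grip in N (left out, the last holds). Time passes only in rows, so rows that repeat a pose let the fingers close. It gives the time, the measured TCP pose, the force, the opening and the grip force at its end, in the units of the state.
- telemetry.get_obs(): the state, without advancing time (a new reading comes with each control period).
- eyes.get_image(name): name is "side" or "top"; returns a dict with "img" (400x640x3 uint8, blue, green, red), "range_z" (400x640 float32, m along the optical axis (not along the pixel's ray), 0 where there is no reading), "K" (3x3 intrinsics, pixels), "dist_coeffs" ([k1, k2, p1, p2, k3] as OpenCV has them; the pictures are not rectified), "pose" (4x4, takes a point from camera to world coordinates). Camera axes: x right, y down, z forward; pixel columns grow to the right and rows downward; lengths in m; the calibration is good to about 2 mm. A picture is of the moment at which its call begins.
- ctrl.finish_job(): hands the job in; it is judged then, once.
Trained networks look in a picture, given as the dict that the camera call returned (one of the last four; its "shot" number tells which), for a name from the list of things; names that differ only in an ending like _2 or _b are one class to them, and where a whole thing is asked for, a point or a joint stands for the part that bears it (a point fixed in the world has none). Each returns a list of dicts, best first, with "confidence" (0 to 1); they miss things now and then, are a little off and sometimes report something else, mostly with a low value. They report only what shows in the picture. A call takes as long as a camera call.
- eyes.search_frame(thing, picture): "box" ([left, top, right, bottom] in pixels, round what is visible of it).
- eyes.outline_of(thing, picture): "region" (400x640 bool, what is visible of it) and "box" ([left, top, right, bottom] in pixels, round what is visible of it).
- eyes.tip_of(thing, picture): "point" ([column, row] in pixels: a listed point, or the origin of a listed thing).
The state is a dict: "t": time; "q": joint angles; "dq": joint speeds; "effort": joint torques, N m; "tool_pos": TCP position; "tool_rot": TCP orientation; "contact_force": force on the tool from outside, world axes, zero at the start; "wrist_torque": the same for the moment, N m; "opening": finger opening in m; "grip_force": force on a finger pad.
Only numpy, scipy, OpenCV 4.12 (cv2) and the standard library are available. Lean on these libraries where they do the work, as an engineer would, in place of code of your own. Each camera call takes 0.05 s, during which the arm holds its last target. There are 200 camera calls.

TASK

Set the small espresso cup upright in the middle of the round wooden serving paddle, turned so that the cup's handle points the same way as the paddle's handle and lies above it. Leave the big mug where it stands.

Things in the scene. Friction and masses are not known exactly. Their poses are not given: they have to be found in the camera images.
- cup_centre (a point): Centre of the small espresso cup, on its axis and half-way up. White with painted bands, 49 mm tall, 63 mm across the rim, tapering to a 44 mm foot, hollow, 112 g, with one ear handle. The point is 24.5 mm above the cup's underside. Axes: z up, -y towards the handle, x across (the body alone, without the handle, is 63 mm wide along x at the rim, about 60 mm half-way up). It stands upright on the worktop, which is level at z = 0, left or right of the paddle.
- cup_handle (a point): A point in the cup's ear handle, 49 mm from the cup's axis and 24.5 mm above its underside; the ear is 10 mm thick along the cup's x, reaches 59 mm from the axis and spans 15 to 48 mm above the underside. Same axes as the cup.
- paddle_seat (a point): Middle of the floor of the round wooden serving paddle, where the cup goes; 8 mm above the worktop. The paddle is a pale wooden disc 110 mm across with a low rim (5 mm wide, its top 12 mm above the worktop, so 4 mm above the floor; the flat floor is 100 mm across) and one straight handle 26 mm wide and 10 mm high that ends 130 mm from the middle. Axes: z up, -x towards the end of its handle. The paddle lies flat on the worktop and does not slide.
- big_mug_centre (a point): Centre of a big black mug standing on the other side of the paddle, a bystander: on its axis, half-way up; 91 mm across, 84 mm tall, ear handle on its -y side reaching 76 mm from the axis.

How it is judged:
By the outcome, as a careful person would: the job done as asked, in the order asked, and still so for the second after the job is handed in, with the robot touching nothing.
It also fails if it takes over 38 s, if anything falls off the work surface, if the arm or the gripper's body presses on something with over 40 N, if the wrist force passes 120 N, or if a joint passes its speed limit or range.

## Working session

There is one attempt and no reset: what is moved stays moved. The work goes in short steps, Python scripts to look and compute and a tool call to move; the robot and the scene stay as the last step left them, time stands still between calls to the robot, and variables do not carry over. Pictures are saved under pics/ and viewed, at most 10 in all, crops included, and the job is handed in when it is done.

Besides the shell and the picture viewer there is one more tool, called in YAML: its name, and indented under it one key for each argument. apply_moves: Moves the arm, as the interface text tells. Its arguments: {"type":"object","properties":{"plan":{"type":"array","items":{"type":"array","items":{"type":"number"}}},"newtons":{"type":"number"}},"required":["plan"]}

```bash
mkdir -p pics; cat > h.py <<'E'
import numpy as np, cv2
from station import telemetry, eyes, ctrl
from scipy.spatial.transform import Rotation as R
def ray(p,uv):
    u=cv2.undistortPoints(np.array([[uv]],float),p["K"],np.array(p["dist_coeffs"],float))[0,0]
    T=np.array(p["pose"]); return T[:3,3],T[:3,:3]@np.array([u[0],u[1],1.])
def at_z(p,uv,z):
    o,d=ray(p,uv); return o+d*(z-o[2])/d[2]
def cloud(p,m):
    v,u=np.nonzero(m&(p["range_z"]>0)); 
    q=cv2.undistortPoints(np.stack([u,v],1).astype(float)[:,None],p["K"],np.array(p["dist_coeffs"],float))[:,0]
    z=p["range_z"][v,u]; T=np.array(p["pose"])
    return (np.c_[q,np.ones(len(q))]*z[:,None])@T[:3,:3].T+T[:3,3]
E
python3 - <<'E'
from h import *
o=telemetry.get_obs(); print(ctrl.pinch_z,o["tool_pos"],o["tool_rot"],o["t"],o["opening"])
print(R.from_rotvec(o["tool_rot"]).as_matrix().round(3))
H=dict(cup_centre=.0245,cup_handle=.0245,paddle_seat=.008,big_mug_centre=.042)
for n in("top","side"):
    p=eyes.get_image(n); cv2.imwrite(f"pics/{n}0.png",p["img"]); print(n,np.array(p["pose"]).round(3)[:3].tolist())
    for k,z in H.items():
        t=eyes.tip_of(k,p)[:2]; 
        for r in t: print(k,np.round(r["point"],1),round(r["confidence"],2),at_z(p,r["point"],z).round(4))
        if k!="cup_handle":
            s=eyes.outline_of(k,p)
            if s:
                c=cloud(p,s[0]["region"]); print("  seg",s[0]["box"],round(s[0]["confidence"],2),np.percentile(c,[2,50,98],axis=0).round(3).tolist())
E
```

```text
0.1547 [ 0.13991589 -0.60886498  0.40347885] [-3.11956851e+00 -3.53732581e-01  1.39577934e-05] 0.0 0.08541950925374703
[[ 0.975  0.224 -0.   ]
 [ 0.224 -0.975  0.002]
 [ 0.    -0.002 -1.   ]]
top [[-0.013, -0.995, 0.103, 0.362], [-1.0, 0.012, -0.011, 0.003], [0.009, -0.103, -0.995, 0.971]]
cup_centre [408.7 184. ] 0.88 [ 0.4887 -0.2498  0.0245]
  seg [394.6, 171.7, 431.8, 197.5] 0.92 [[0.457, -0.291, 0.001], [0.485, -0.249, 0.023], [0.513, -0.21, 0.052]]
cup_handle [422.  190.3] 0.79 [ 0.4718 -0.2841  0.0245]
paddle_seat [327.3 171. ] 0.95 [ 0.5276 -0.0398  0.008 ]
  seg [309.7, 153.0, 344.2, 229.7] 0.94 [[0.397, -0.078, 0.005], [0.504, -0.022, 0.01], [0.562, 0.019, 0.015]]
big_mug_centre [205.8 177.5] 0.91 [0.5089 0.2707 0.042 ]
  seg [186.7, 161.1, 229.1, 207.3] 0.92 [[0.445, 0.223, 0.003], [0.506, 0.273, 0.03], [0.546, 0.308, 0.085]]
side [[-0.8, -0.405, 0.443, -0.043], [-0.6, 0.529, -0.6, 0.748], [0.009, -0.746, -0.666, 0.856]]
cup_centre [370.  158.5] 0.77 [ 0.4991 -0.2314  0.0245]
  seg [361.2, 145.4, 387.1, 170.2] 0.84 [[0.457, -0.285, 0.006], [0.485, -0.242, 0.033], [0.515, -0.205, 0.049]]
cup_handle [384.2 153.9] 0.78 [ 0.4765 -0.2794  0.0245]
paddle_seat [328.  195.7] 0.76 [ 0.5104 -0.0263  0.008 ]
  seg [306.9, 182.7, 359.2, 220.9] 0.72 [[0.396, -0.073, 0.003], [0.506, -0.014, 0.007], [0.565, 0.028, 0.012]]
big_mug_centre [257.4 251.6] 0.85 [0.5031 0.272  0.042 ]
  seg [236.7, 226.3, 285.2, 274.4] 0.81 [[0.447, 0.23, 0.004], [0.505, 0.268, 0.049], [0.549, 0.316, 0.083]]
```

```bash
cat > fit.py <<'E'
from h import *
from scipy.optimize import least_squares
# silhouette fit: project model points, compare with mask by IoU (top camera)
def proj(p,X):
    T=np.linalg.inv(np.array(p["pose"])); r,_=cv2.Rodrigues(T[:3,:3])
    return cv2.projectPoints(X.reshape(-1,1,3),r,T[:3,3],p["K"],np.array(p["dist_coeffs"],float))[0][:,0]
a=np.linspace(0,2*np.pi,60)
def ring(r,z): return np.c_[r*np.cos(a),r*np.sin(a),0*a+z]
def box(x0,x1,y0,y1,z0,z1): return np.array([[x,y,z] for x in(x0,x1) for y in(y0,y1) for z in(z0,z1)],float)
MODEL=dict(cup_centre=[np.r_[ring(.0315,.049),ring(.022,0)],box(-.005,.005,-.057,-.02,.02,.046)],   # handle -y
 paddle_seat=[np.r_[ring(.055,.012),ring(.055,0)],box(-.13,-.04,-.013,.013,0,.01)],
 big_mug_centre=[np.r_[ring(.0455,.084),ring(.0455,0)],box(-.006,.006,-.076,-.03,.02,.07)])
def mask(p,name,x,y,th,dz=0,S=8):
    m=np.zeros((400,640),np.float32); R2=R.from_euler("z",th).as_matrix()
    hs=[cv2.convexHull(proj(p,q@R2.T+[x,y,dz]).astype(np.float32)) for q in MODEL[name]]
    allp=np.concatenate(hs)[:,0]; lo=np.floor(allp.min(0)).astype(int)-2; hi=np.ceil(allp.max(0)).astype(int)+3
    w,h=hi-lo; big=np.zeros((h*S,w*S),np.uint8)
    for q in hs: cv2.fillPoly(big,[np.round((q[:,0]+.5-lo)*S).astype(np.int32)],255)
    m[lo[1]:hi[1],lo[0]:hi[0]]=cv2.resize(big,(int(w),int(h)),interpolation=cv2.INTER_AREA)/255.
    return m
from scipy.optimize import minimize
def fit(p,name,x0,dz=0):
    g=eyes.outline_of(name,p)[0]["region"].astype(np.float32)
    f=lambda v:((mask(p,name,x0[0]+v[0]/100,x0[1]+v[1]/100,x0[2]+v[2]/5,dz)-g)**2).sum()
    best=min((minimize(f,s,method="Nelder-Mead",options=dict(initial_simplex=np.array([s,s+[1,0,0],s+[0,1,0],s+[0,0,1]]),xatol=.01,fatol=.05)) for s in(np.zeros(3),np.array([.5,.5,.5]),np.array([-.5,-.5,-.5]))),key=lambda r:r.fun)
    v=best.x; return np.array([x0[0]+v[0]/100,x0[1]+v[1]/100,x0[2]+v[2]/5]),best.fun,g.sum()
E
python3 - <<'E'
from fit import *
G=dict(cup_centre=[.487,-.245,-.45],paddle_seat=[.515,-.03,.2],big_mug_centre=[.505,.27,0])
for n in("top","side"):
    p=eyes.get_image(n)
    for k in G:
        x,c,A=fit(p,k,G[k]); print(n,k,x.round(4),round(c,1),A)
    u,v=(150,120) if n=="top" else (200,110)
    cv2.imwrite(f"pics/{n}1.png",cv2.resize(p["img"][v:v+180,u:u+260 if n=="side" else u+320],None,fx=2.5,fy=2.5,interpolation=cv2.INTER_CUBIC))
E
```

```text
Traceback (most recent call last):
  File "fit.py", line 23, in fit
    g=eyes.outline_of(name,p)[0]["region"].astype(np.float32)
      ~~~~~~~~~~~~~~~~~~~~~~~^^^
IndexError: list index out of range
```

```bash
python3 - <<'E'
from fit import *
G=dict(cup_centre=[.487,-.245,-.45],paddle_seat=[.515,-.03,.2],big_mug_centre=[.505,.27,0])
for n in("top","side"):
    p=eyes.get_image(n)
    for k in G:
        try:
            x,c,A=fit(p,k,G[k]); print(n,k,x.round(4),round(c,1),A)
        except IndexError: print(n,k,"missed")
    u,v=(150,120) if n=="top" else (200,110)
    cv2.imwrite(f"pics/{n}1.png",cv2.resize(p["img"][v:v+180,u:u+260 if n=="side" else u+320],None,fx=2.5,fy=2.5,interpolation=cv2.INTER_CUBIC))
E
```

```text
top cup_centre [ 0.4841 -0.2392 -0.2149] 33.7 504.0
top paddle_seat [ 0.5143 -0.0304 -0.2125] 140.1 1515.0
top big_mug_centre [ 0.504   0.2669 -0.4933] 152.1 1356.0Traceback (most recent call last):
  File "<stdin>", line 7, in <module>
  File "fit.py", line 25, in fit
    best=min((minimize(f,s,method="Nelder-Mead",options=dict(initial_simplex=np.array([s,s+[1,0,0],s+[0,1,0],s+[0,0,1]]),xatol=.01,fatol=.05)) for s in(np.zeros(3),np.array([.5,.5,.5]),np.array([-.5,-.5,-.5]))),key=lambda r:r.fun)
  File "fit.py", line 25, in <genexpr>
    best=min((minimize(f,s,method="Nelder-Mead",options=dict(initial_simplex=np.array([s,s+[1,0,0],s+[0,1,0],s+[0,0,1]]),xatol=.01,fatol=.05)) for s in(np.zeros(3),np.array([.5,.5,.5]),np.array([-.5,-.5,-.5]))),key=lambda r:r.fun)
              ~~~~~~~~^^^^^^^^^^^^^^^^^^^^^^^^^^^^^^^^^^^^^^^^^^^^^^^^^^^^^^^^^^^^^^^^^^^^^^^^^^^^^^^^^^^^^^^^^^^^^^^^^^^^^^^^^^^^^^^^^^^^^^^^
    res = _minimize_neldermead(fun, x0, args, callback, bounds=bounds,
                               **options)
    fxe = func(xe)
    fx = function(np.copy(x), *(wrapper_args + args))
  File "fit.py", line 24, in <lambda>
    f=lambda v:((mask(p,name,x0[0]+v[0]/100,x0[1]+v[1]/100,x0[2]+v[2]/5,dz)-g)**2).sum()
                 ~~~~^^^^^^^^^^^^^^^^^^^^^^^^^^^^^^^^^^^^^^^^^^^^^^^^^^^^^^
  File "fit.py", line 19, in mask
    m[lo[1]:hi[1],lo[0]:hi[0]]=cv2.resize(big,(int(w),int(h)),interpolation=cv2.INTER_AREA)/255.
    ~^^^^^^^^^^^^^^^^^^^^^^^^^
ValueError: could not broadcast input array from shape (19,20) into shape (0,20)
```

View pics/top1.png

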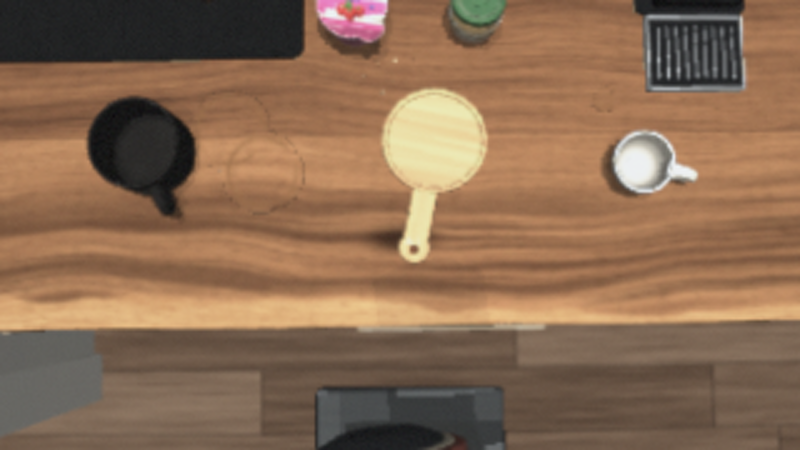

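Top view: the cup is at crop px (640,162) with its handle pointing right and slightly down. The paddle disc is at (435,140), its handle pointing down to (413,250), and the mug is at the left. This agrees with the fits. I'll move most of the way towards the cup, staying clear of the view.

apply_moves:
  plan:
    - [0.085,0.28,-0.16,0.08,-1.13]
    - [0.085,0.28,-0.16,0.08,-1.13]
    - [0.085,0.28,-0.16,0.08,-1.13]
    - [0.085,0.28,-0.16,0.08,-1.13]
    - [0.085,0.28,-0.16,0.08,-1.13]
    - [0.085,0.28,-0.16,0.08,-1.13]
    - [0.085,0.28,-0.16,0.08,-1.13]
    - [0.085,0.28,-0.16,0.08,-1.13]
    - [0.085,0.28,-0.16,0.08,-1.13]
    - [0.085,0.28,-0.16,0.08,-1.13]
    - [0.085,0.28,-0.16,0.08,-1.13]
  newtons: 30

```text
t: 2.12
tool_pos: [0.3772, -0.3904, 0.3249]
tool_rot: [2.449, 1.968, -0.001]
contact_force: [0.1, -0.7, 0.0]
opening: 0.0853
grip_force: 0.0
```

```bash
cat >> fit.py <<'E'
def depthfit(p,name,c0,r=.10):
    # points near the cup standing above the worktop, from the depth map
    g=cloud(p,np.ones((400,640),bool)); d=np.hypot(*(g[:,:2]-c0).T); return g[(d<r)]
E
sed -i 's/m\[lo\[1\]:hi\[1\]/if lo.min()<0 or hi[0]>640 or hi[1]>400: return m\n    m[lo[1]:hi[1]/' fit.py
python3 - <<'E'
from fit import *
o=telemetry.get_obs(); print(o["t"],o["tool_pos"]); print(R.from_rotvec(o["tool_rot"]).as_matrix().round(3).tolist())
G=dict(cup_centre=[.484,-.240,-.22],paddle_seat=[.515,-.03,-.21])
for n in("top","side"):
    p=eyes.get_image(n); im=p["img"].copy()
    for k in G:
        try:
            x,c,A=fit(p,k,G[k]); print(n,k,x.round(4),round(c,1),A)
        except IndexError: print(n,k,"missed"); x=G[k]
        if k=="paddle_seat":
            # colour mask (pale wood) near the paddle
            ref=mask(p,k,*G[k]); near=cv2.dilate(ref,np.ones((15,15)))>0
            lab=cv2.cvtColor(p["img"],cv2.COLOR_BGR2LAB).astype(float)
            ins=cv2.erode((ref>.9).astype(np.uint8),np.ones((5,5)))>0; ou=near&~(cv2.dilate(ref,np.ones((7,7)))>0)
            a,b=np.median(lab[ins],0),np.median(lab[ou],0); w=(b-a)
            s=np.clip(1-((lab-a)@w)/(w@w),0,1)*near; np.save("g.npy",s)
            f=lambda v:((mask(p,k,G[k][0]+v[0]/100,G[k][1]+v[1]/100,G[k][2]+v[2]/5)-s)**2*near).sum()
            r=minimize(f,[.2,.2,.1],method="Nelder-Mead",options=dict(initial_simplex=np.array([[0,0,0],[1,0,0],[0,1,0],[0,0,1.]])))
            x=np.array(G[k])+r.x/[100,100,5]; print(n,k,"colour",x.round(4),round(r.fun,1))
        cs,_=cv2.findContours((mask(p,k,*x)>.5).astype(np.uint8),cv2.RETR_EXTERNAL,cv2.CHAIN_APPROX_NONE)
        cv2.drawContours(im,cs,-1,(0,0,255) if k=="cup_centre" else (255,0,0),1)
    u,v=(280,140) if n=="top" else (270,120)
    cv2.imwrite(f"pics/{n}2.png",cv2.resize(im[v:v+110,u:u+170],None,fx=4.5,fy=4.5,interpolation=cv2.INTER_NEAREST))
E
```

```text
2.1167 [ 0.37721584 -0.39039613  0.32488894]
[[0.215, 0.977, -0.0], [0.977, -0.215, -0.001], [-0.001, 0.0, -1.0]]
top cup_centre [ 0.485  -0.2393 -0.2564] 28.5 575.0
top paddle_seat [ 0.5154 -0.0299 -0.2026] 37.4 1697.0
top paddle_seat colour [ 0.5158 -0.0292 -0.2002] 67.8
side cup_centre [ 0.4848 -0.2299 -0.1166] 64.0 325.0
side paddle_seat [ 0.5175 -0.0242 -0.1956] 54.2 1041.0
side paddle_seat colour [ 0.5214 -0.033  -0.222 ] 107.6
```

View pics/top2.png

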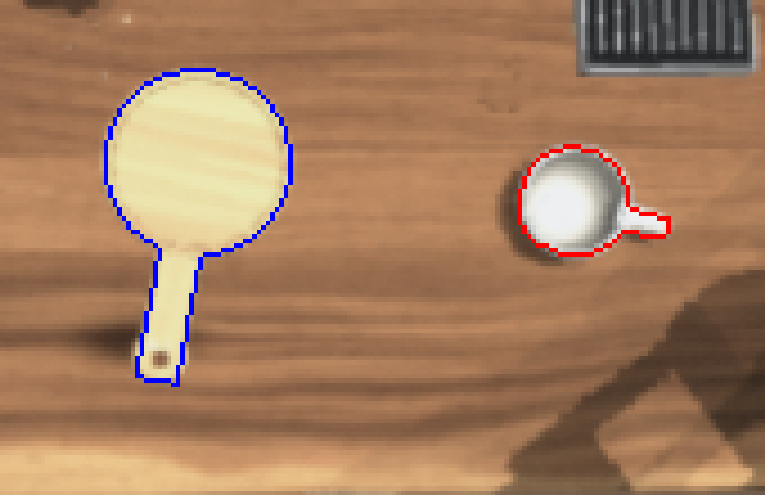

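View pics/side2.png

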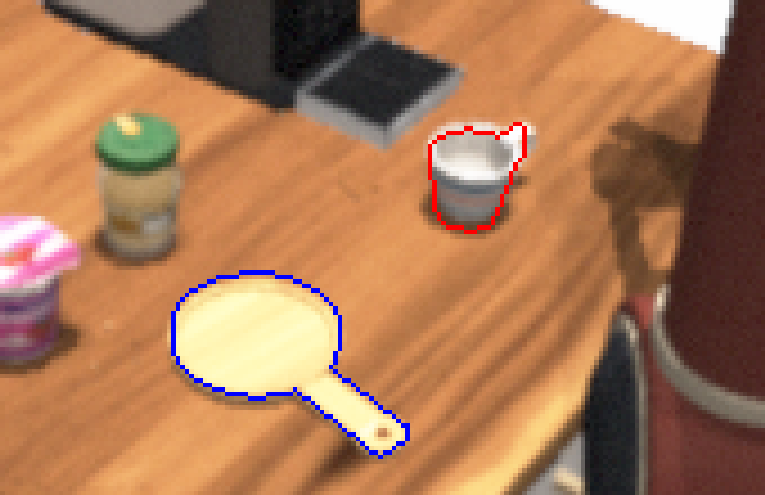

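```bash
python3 - <<'E'
from fit import *
for n in("top","side"):
    p=eyes.get_image(n); g=depthfit(p,0,[.485,-.24],.16); d=np.hypot(*(g[:,:2]-[.485,-.24]).T)
    g=g[(g[:,2]>.012)&(d>.045)&(g[:,0]>.50)&(g[:,1]<-.12)]
    for lo,hi in((.012,.03),(.03,.06),(.06,.5)):
        q=g[(g[:,2]>=lo)&(g[:,2]<hi)]; print(n,lo,hi,len(q), q.min(0).round(3) if len(q) else "", q.max(0).round(3) if len(q) else "")
E
```

```text
top 0.012 0.03 843 [ 0.565 -0.359  0.012] [ 0.643 -0.254  0.028]
top 0.03 0.06 0  
top 0.06 0.5 305 [ 0.626 -0.314  0.199] [ 0.644 -0.258  0.293]
side 0.012 0.03 397 [ 0.564 -0.356  0.012] [ 0.643 -0.247  0.027]
side 0.03 0.06 0  
side 0.06 0.5 132 [ 0.627 -0.306  0.198] [ 0.644 -0.248  0.289]
```

apply_moves:
  plan:
    - [0.082,0.17,0.073,0.03,0.03]
    - [0.082,0.17,0.073,0.03,0.03]
    - [0.082,0.17,0.073,0.03,0.03]
    - [0.082,0.17,0.073,0.03,0.03]
    - [0.082,0.17,0.073,0.03,0.03]
    - [0.082,0.17,0.073,0.05,0.03]
    - [0.082,0.17,0.073,0.06,0.03]
    - [0.082,0.17,0.073,0.06,0.03]
    - [0.082,0.17,0.073,0.06,0.03]
    - [0.082,0.17,0.073,0.06,0.03]

```text
t: 3.35
tool_pos: [0.4844, -0.2409, 0.2653]
tool_rot: [2.477, 1.931, 0.0]
contact_force: [-0.1, -0.6, 0.4]
opening: 0.082
grip_force: 0.0
```

```bash
python3 - <<'E'
from h import *
o=telemetry.get_obs(); print(o["tool_pos"],R.from_rotvec(o["tool_rot"]).as_matrix().round(3).tolist())
ims=[eyes.get_image(n)["img"] for n in("top","side")]
cv2.imwrite("pics/3.png",np.hstack([cv2.resize(ims[0][130:240,350:450],None,fx=4,fy=4),cv2.resize(ims[1][80:190,320:420],None,fx=4,fy=4)]))
E
```

```text
[ 0.48440204 -0.24085566  0.2652894 ] [[0.244, 0.97, 0.001], [0.97, -0.244, -0.0], [-0.0, 0.001, -1.0]]
```

View pics/3.png

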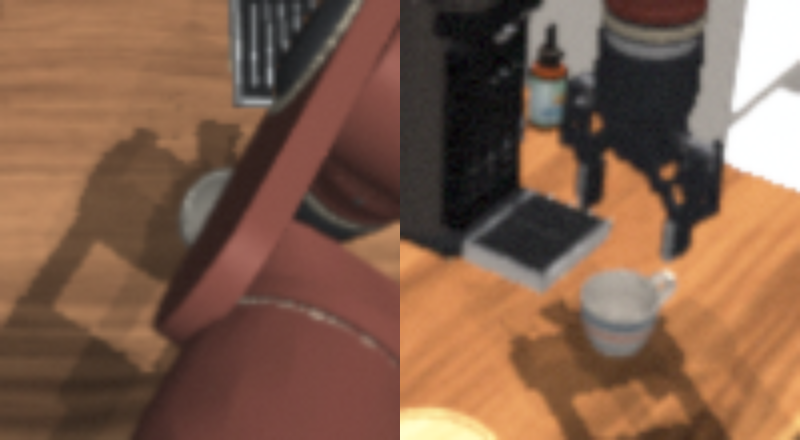

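The side view shows the fingers straddling the cup: tips at crop px (590,190) and (675,245), cup at (620,310). Next I descend and close.

apply_moves:
  plan:
    - [0.082,0.001,0.0,0.03,0]
    - [0.082,0.001,0.0,0.055,0]
    - [0.082,0.001,0.0,0.07,0]
    - [0.082,0.001,0.0,0.085,0]
    - [0.082,0.001,0.0,0.085,0]
    - [0.082,0.001,0.0,0.085,0]
    - [0.04,0.001,0.0,0.085,0]
    - [0.04,0.001,0.0,0.085,0]
    - [0.04,0.001,0.0,0.085,0]
    - [0.04,0.001,0.0,0.085,0]
    - [0.04,0.001,0.0,0.085,0]
    - [0.04,0.001,0.0,0.085,0]
  newtons: 30

```text
t: 4.45
tool_pos: [0.4856, -0.2396, 0.1818]
tool_rot: [2.474, 1.932, 0.001]
contact_force: [-1.8, 0.2, 5.0]
opening: 0.0609
grip_force: 32.2
```

apply_moves:
  plan:
    - [0.04,0,0,-0.02,0]
    - [0.04,0,0,-0.05,0]
    - [0.04,0,0,-0.08,0]
    - [0.04,0,0,-0.1,0]
    - [0.04,0,0,-0.1,0]
    - [0.04,0,0,-0.1,0]

```text
t: 4.95
tool_pos: [0.4852, -0.2392, 0.2813]
tool_rot: [2.473, 1.931, 0.002]
contact_force: [0.1, 0.8, -1.0]
opening: 0.0608
grip_force: 33.1
```

apply_moves:
  plan:
    - [0.04,0.21,-0.02,0,1.53]
    - [0.04,0.21,-0.02,0,1.53]
    - [0.04,0.21,-0.02,0,1.53]
    - [0.04,0.21,-0.02,0,1.53]
    - [0.04,0.21,-0.02,0,1.53]
    - [0.04,0.21,-0.02,0,1.53]
    - [0.04,0.21,-0.02,0,1.53]
    - [0.04,0.21,-0.02,0,1.53]
    - [0.04,0.21,-0.02,0,1.53]
    - [0.04,0.21,-0.02,0,1.53]
    - [0.04,0.21,-0.02,0,1.53]
    - [0.04,0.21,-0.02,0,1.53]

```text
t: 5.95
tool_pos: [0.5154, -0.0301, 0.277]
tool_rot: [-3.135, 0.191, 0.007]
contact_force: [1.1, 1.4, -1.1]
opening: 0.0612
grip_force: 33.2
```

apply_moves:
  plan:
    - [0.04,0,0,0,0]
    - [0.04,0,0,0,0]
    - [0.04,0,0,0,0]

```text
t: 6.2
tool_pos: [0.5159, -0.0304, 0.2784]
tool_rot: [-3.136, 0.177, 0.003]
contact_force: [-0.6, -0.4, -1.8]
opening: 0.0613
grip_force: 33.2
```

```bash
python3 - <<'E'
from fit import *
o=telemetry.get_obs(); print(o["tool_pos"],R.from_rotvec(o["tool_rot"]).as_matrix().round(3).tolist())
t=o["tool_pos"]; P=[]
for n in("top","side"):
    p=eyes.get_image(n); im=p["img"].copy()
    for k in("cup_centre","cup_handle","paddle_seat"):
        for r in eyes.tip_of(k,p)[:1]: print(n,k,r["point"],round(r["confidence"],2), at_z(p,r["point"],t[2]-.181+.0245 if k[0]=="c" else .008).round(4))
    if n=="side":
        try: x,c,A=fit(p,"cup_centre",[t[0],t[1],-1.774],t[2]-.181); print(n,x.round(4),c,A)
        except IndexError: x=[t[0],t[1],-1.774]
        cs,_=cv2.findContours((mask(p,"cup_centre",t[0],t[1],-1.774,t[2]-.181)>.5).astype(np.uint8),cv2.RETR_EXTERNAL,cv2.CHAIN_APPROX_NONE); cv2.drawContours(im,cs,-1,(0,0,255),1)
    P.append(cv2.resize(im[110:240,270:370] if n=="top" else im[90:220,280:380],None,fx=4,fy=4,interpolation=cv2.INTER_NEAREST))
cv2.imwrite("pics/4.png",np.hstack(P))
E
```

```text
[ 0.51591244 -0.03035125  0.27835864] [[0.994, -0.113, -0.002], [-0.113, -0.994, 0.0], [-0.002, -0.0, -1.0]]
top cup_centre [329.8, 167.4] 0.7 [ 0.5164 -0.0406  0.1219]
top cup_handle [324.5, 186.9] 0.6 [ 0.4709 -0.0276  0.1219]
top paddle_seat [327.7, 174.5] 0.6 [ 0.5183 -0.0407  0.008 ]
side cup_handle [339.5, 169.3] 0.56 [ 0.4746 -0.0263  0.1219]
side [ 0.5148 -0.036  -1.9907] 171.2901611328125 345.0
```

View pics/4.png

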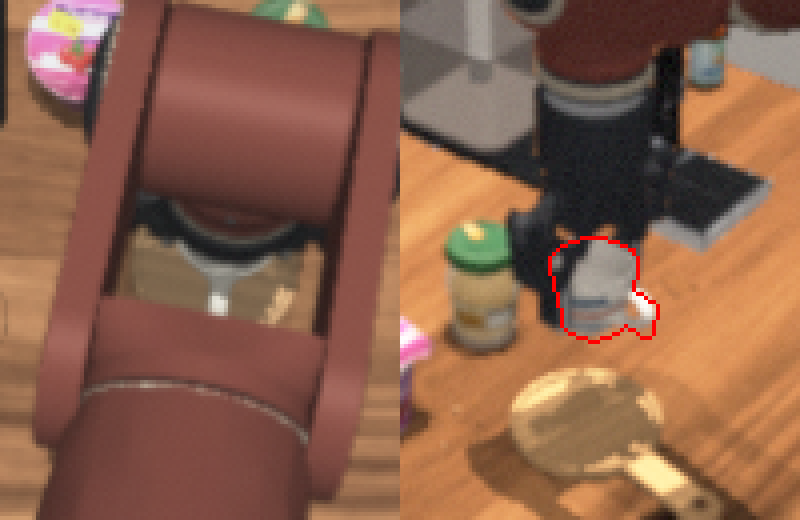

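apply_moves:
  plan:
    - [0.04,0.001,0,0.02,0.09]
    - [0.04,0.001,0,0.045,0.09]
    - [0.04,0.001,0,0.065,0.09]
    - [0.04,0.001,0,0.075,0.09]
    - [0.04,0.001,0,0.08,0.09]
    - [0.04,0.001,0,0.083,0.09]
    - [0.04,0.001,0,0.085,0.09]
    - [0.04,0.001,0,0.085,0.09]
    - [0.04,0.001,0,0.085,0.09]
    - [0.04,0.001,0,0.085,0.09]

```text
t: 7.48
tool_pos: [0.5179, -0.0306, 0.1958]
tool_rot: [3.125, -0.322, 0.003]
contact_force: [-0.8, 0.3, -0.7]
opening: 0.0609
grip_force: 33.2
```

```bash
python3 - <<'E'
from fit import *
o=telemetry.get_obs(); t=o["tool_pos"]; M=R.from_rotvec(o["tool_rot"]).as_matrix(); print(t,M.round(3).tolist(),"th",np.arctan2(M[1,1],M[0,1]),o["contact_force"])
P=[]
for n in("top","side"):
    p=eyes.get_image(n); im=p["img"].copy()
    for k in("cup_centre","cup_handle"):
        for r in eyes.tip_of(k,p)[:1]: print(n,k,r["point"],round(r["confidence"],2), at_z(p,r["point"],.0325).round(4))
    P.append(cv2.resize(im[130:230,270:370] if n=="top" else im[130:230,280:380],None,fx=4,fy=4,interpolation=cv2.INTER_CUBIC))
cv2.imwrite("pics/5.png",np.hstack(P))
E
```

```text
[ 0.51788824 -0.0306385   0.19579012] [[0.979, -0.204, 0.002], [-0.204, -0.979, -0.0], [0.002, -0.0, -1.0]] th -1.776374365826797 [-0.83863683  0.32495353 -0.72908514]
top cup_centre [324.6, 171.1] 0.57 [ 0.5232 -0.0317  0.0325]
top cup_handle [327.4, 173.3] 0.71 [ 0.5175 -0.0388  0.0325]
side cup_handle [337.5, 194.3] 0.91 [ 0.4768 -0.0249  0.0325]
```

View pics/5.png

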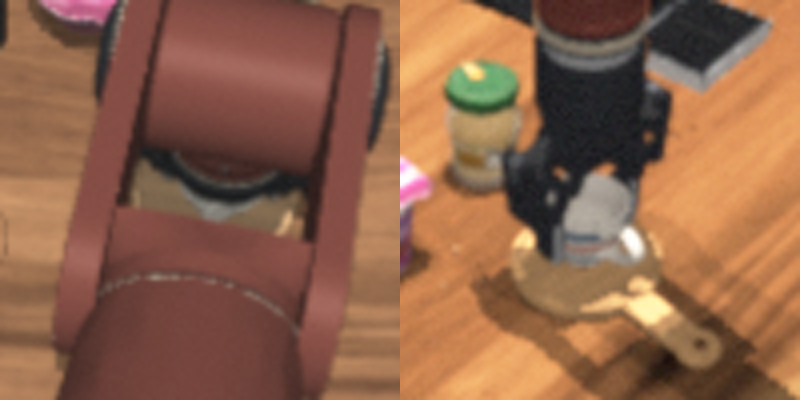

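The cup hangs a few mm above the paddle floor with its handle over the paddle's handle, and there is no contact force yet. I'll lower it the rest of the way gently.

apply_moves:
  plan:
    - [0.04,0,0,0.003,0]
    - [0.04,0,0,0.005,0]
    - [0.04,0,0,0.006,0]
    - [0.04,0,0,0.006,0]

```text
t: 8.12
tool_pos: [0.5181, -0.0307, 0.1899]
tool_rot: [3.125, -0.322, 0.002]
contact_force: [-2.1, 1.2, 5.4]
opening: 0.061
grip_force: 33.4
```

apply_moves:
  plan:
    - [0.066,0,0,0,0]
    - [0.07,0,0,0,0]
    - [0.076,0,0,0,0]
    - [0.08,0,0,0,0]
    - [0.08,0,0,0,0]
    - [0.08,0,0,-0.01,0]
    - [0.08,0,0,-0.03,0]
    - [0.08,0,0,-0.06,0]
    - [0.08,0,0,-0.1,0]
    - [0.08,0,0,-0.14,0]
    - [0.08,0,0,-0.16,0]
    - [0.08,0,0,-0.16,0]

```text
t: 9.12
tool_pos: [0.5189, -0.0308, 0.3568]
tool_rot: [3.124, -0.322, 0.02]
contact_force: [1.3, 0.0, 1.6]
opening: 0.0795
grip_force: 0.0
```

apply_moves:
  plan:
    - [0.08,0,0.1,-0.03,0]
    - [0.08,0,0.2,-0.03,0]
    - [0.08,0,0.3,-0.03,0]
    - [0.08,0,0.3,-0.03,0]
    - [0.08,0,0.3,-0.03,0]
    - [0.08,0,0.3,-0.03,0]
    - [0.08,0,0.3,-0.03,0]
    - [0.08,0,0.3,-0.03,0]
    - [0.08,0,0.3,-0.03,0]
    - [0.08,0,0.3,-0.03,0]

```text
t: 9.95
tool_pos: [0.4559, -0.3242, 0.3781]
tool_rot: [-3.123, 0.324, 0.001]
contact_force: [-0.7, 0.5, 0.7]
opening: 0.0802
grip_force: 0.0
```

```bash
python3 - <<'E'
from fit import *
P=[]
for n in("top","side"):
    p=eyes.get_image(n); im=p["img"].copy()
    for k in("cup_centre","cup_handle"):
        for r in eyes.tip_of(k,p)[:1]: print(n,k,r["point"],round(r["confidence"],2), at_z(p,r["point"],.0325).round(4))
    try: x,c,A=fit(p,"cup_centre",[.518,-.031,-1.774],.008); print(n,"cup",x.round(4),round(c,1),A)
    except IndexError: print("miss")
    for a,c in((("paddle_seat",.516,-.0295,-.203,0),(255,0,0)),(("cup_centre",*x,.008),(0,0,255))):
        cs,_=cv2.findContours((mask(p,*a)>.5).astype(np.uint8),cv2.RETR_EXTERNAL,cv2.CHAIN_APPROX_NONE)
        if n=="top": cv2.drawContours(im,cs,-1,c,1)
    P.append(cv2.resize(im[145:245,280:380] if n=="top" else im[130:230,280:380],None,fx=4,fy=4,interpolation=cv2.INTER_NEAREST))
cv2.imwrite("pics/6.png",np.hstack(P))
E
```

```text
top cup_centre [326.3, 172.2] 0.69 [ 0.5203 -0.0361  0.0325]
top cup_handle [323.2, 191.6] 0.9 [ 0.4704 -0.0274  0.0325]
top cup [ 0.5181 -0.0329 -1.8155] 47.0 486.0
side cup_centre [325.1, 186.0] 0.8 [ 0.5258 -0.0325  0.0325]
side cup_handle [336.2, 197.6] 0.9 [ 0.4716 -0.0115  0.0325]
side cup [ 0.5224 -0.0278 -1.862 ] 43.1 464.0
```

View pics/6.png

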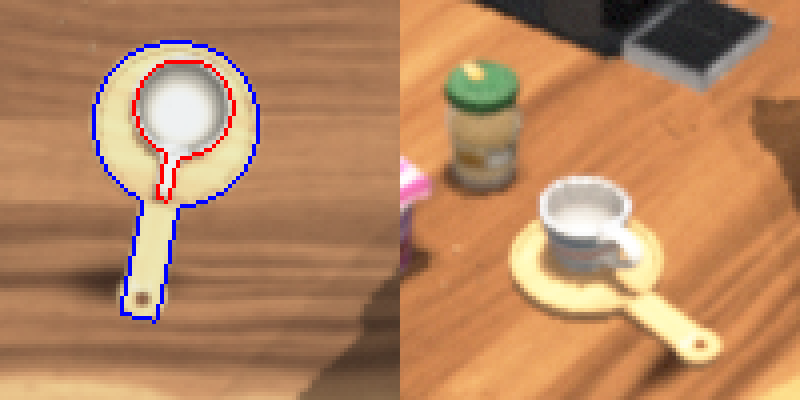

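The cup stands upright on the paddle. In the top view its handle runs from (183,108) to (165,200), in line with the paddle's handle down to (140,310). It sits within about 4 mm of the middle, and the arm is clear.

```bash
python3 -c "
from station import ctrl; print(ctrl.finish_job())"
```

```text
the job is handed in; nothing more can be done
None
```

The espresso cup stands upright on the paddle, about 4 mm from the middle by the last measurement, with its handle above the paddle's handle and within about 5° of it. The big mug was not touched, and the job was handed in at about 10 s.

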